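# Clamp a leaded-glass panel on the sloped board

## Task

Slide the framed glass panel along the ledge of the sloped board until it butts squarely against the end stop under the vise, then wind the red crank handle clockwise until the vise's orange foot presses firmly down on the panel's frame and the handle stiffens against its spring; do not force it hard beyond that. Let go of the handle and leave the other things round the board alone.

Things in the scene. Friction and masses are not known exactly. Their poses are not given: they have to be found in the camera images.
- board: White sloped work board, 180 (x) x 380 (y) mm, fixed on the bench, tilted 28 deg to face the robot. Axes: x up the slope, y along the ledge towards the vise, z square out of it. Origin: centre of its upper face. Aluminium ledge 12 mm high on its low edge (upper side at x -70). Below, 'board x, y, z' are mm in this frame.
- stop_face (a point): Middle of the foot of the face that the panel must butt against (board x -5, y +90, z 0): the dark steel end stop, 16 mm high, 15 mm wide, crossing the board. The blue vise column stands beyond it (y 105 to 135); its head reaches back over the board (x -40 to +10, y 52 to 135, z 72 to 98).
- panel: Loose leaded-glass panel in a pale wooden frame, 0.35 kg, flat on the board on the ledge: 110 (x, up slope) x 130 (y) x 14 mm (z). Rails 26 mm wide; the glass between is sunk 4 mm. Origin: centre of its underside, axes as the board's. Starts 30 to 70 mm short of the stop; home, its origin is at board x -15, y +25, z 0 and the foot is above its end rail.
- foot: The vise's orange round pressing foot (22 mm across, 10 mm high) under the blue head; origin at the centre of its pressing face, board x -15, y +77. It moves square to the board, hung from the steel jaw on a spring (5 N per mm, 8 mm travel, then solid). Free, the face is 36 mm above the board at crank 0 and comes down 20 mm per turn.
- crank_hub (a point): Point on the crank's axis, on top of the hub, level with the top of the steel crank arm: board x -15, y +77, z 109. The axis is square to the board, so 28 deg from vertical. The crank does not rise or sink as it turns.
- knob_mid (a point): Middle of the crank's red handle: a cylinder 24 mm in diameter, 40 mm long, parallel to the crank axis and 45 mm from it, standing on the arm's end (board z 110 to 150, this point 130). It spins freely on its own axis, so it can be carried round in a circle without turning the gripper. Nothing beside it above the arm.
- crank (a joint): Crank angle, rad; grows clockwise as seen from above, lowering the foot 20 mm per 6.28. At 0 the arm points up the slope (board +x), at 1.57 to board -y. Starts at 0 to 3.5. The foot meets the panel at about 6.9; its spring is fully pressed at about 9.4. Drags with about 3 N at the handle; stays where left (springs back a little if forced solid).
- pliers: Bystander, loose: red-handled pliers (on the bench; origin on its underside). Leave it alone.
- knife: Bystander, loose: grey knife (on the bench; origin on its underside). Leave it alone.
- spool: Bystander, loose: white spool of chain (on the bench; origin on its underside). Leave it alone.
- flux: Bystander, loose: flux jar (on the bench; origin on its underside). Leave it alone.
- came: Bystander, loose: small bright strip of metal came, 70 mm long (on the bench; origin on its underside). Leave it alone.
Mind the look-alikes: they are no part of the job. Of the things that look like the panel, the middle-sized one is meant.

How it is judged:
By the outcome, as a careful person would: the job done as asked, in the order asked, and still so for the second after the job is handed in, with the robot touching nothing.
It also fails if it takes over 67 s, if anything falls off the work surface, if the arm or the gripper's body presses on something with over 40 N, if the wrist force passes 120 N, or if a joint passes its speed limit or range.

## Robot

A 7-joint arm with a two-finger parallel gripper is mounted at the origin on the work surface. World frame = base frame: x ahead of the robot, y to its left, z up, the work surface at z = 0. Lengths are in m, angles in rad, forces in N, time in s.
With the tool pointing down it reaches from about 0.4 to 0.85 m from the base axis. Payload 10.4 kg.
Tool frame: the origin (TCP) lies at the very end of the fingers, on their centre line; the grasp point (between the pads) lies 19 mm behind it; z points along the fingers, y is the line along which they close (so a half turn about z gives the same grasp; the last joint's range is limited). The gripper opens to 87 mm and grips with 3 to 60 N. Pads are 19 mm wide; open, the fingers measure 117 mm over their backs; the gripper's body (75 mm by 190 mm) begins 51 mm behind the grasp point.
Start: joints at [-0.023, 0.332, -0.065, 1.46, 0.022, 1.35, -0.088], TCP at [0.625, 0, 0.223] pointing down, gripper open.
Joint ranges: [-2.6, 2.6], [-0.5, 2.12], [-1.47, 1.34], [0.16, 2.42], [-1.27, 4.41], [0.06, 2.06], [-2.6, 2.6]. Speed limits (rad/s): [2.22, 2.22, 2.79, 2.79, 3.14, 3.14, 3.14].

## Interface

Orientations are given as a unit quaternion [x, y, z, w].
In Python, from bench import r gives the robot as it stands.
- The arm moves only by the shell command python3 -m crank 'ROWS' [FORCE]. ROWS is JSON, a list that holds one entry, the list of rows, each a list of 5 numbers: the shift along the tool's x, y, z in mm, then the turn about the tool's z in degrees, then the opening, from -1 (shut) to 1 (fully open). A call has 1 to 20 rows; each row is the pose to reach, as a shift and turn from the pose commanded when the call began, along the tool's axes at that moment; what a row does not reach only later rows make up. A row lasts 1/10 s, in which the tool goes at most 50 mm and 8.59 degrees, less where a joint would pass 70% of its speed; a pose out of reach is approached as far as the arm can. A call with a gripper value outside its range is refused whole. The fingers move at their own pace and stop on an object; FORCE is the grip in N (left out, the last holds). Time passes only in rows, so rows that repeat a pose let the fingers close. It gives the time, the measured TCP pose, the force, the opening and the grip force at its end, in the units of the state.
- r.read_state(): the state, without advancing time (a new reading comes with each control period).
- r.camera(name): name is "scene" or "side" or "wrist"; returns a dict with "image" (480x640x3 uint8, red, green, blue), "vfov" (degrees; the focal length in pixels is half the picture's height over the tangent of half this angle, whatever the lens; pixels are square), "cx", "cy" (the principal point, pixels), "k1" (the pictures are not rectified: a ray, as slopes to the right and down, at radius r is drawn at 1 + k1 r^2 times it, then the intrinsics apply), "eye" and "attitude" of the camera in the world. Camera axes: x right, y down, z forward; pixel columns grow to the right and rows downward; lengths in m; the calibration is good to about 2 mm. A picture is of the moment at which its call begins. There is no depth.
- r.close_job(): hands the job in; it is judged then, once.
The state is a dict: "time": time; "joint_positions": joint angles; "joint_vel": joint speeds; "joint_torque": joint torques, N m; "ee_pos": TCP position; "eef_rot": TCP orientation; "ft_force": force on the tool from outside, world axes, zero at the start; "torque": the same for the moment, N m; "width": finger opening in m; "grip_force": force on a finger pad.
Only numpy, scipy, OpenCV 4.12 (cv2) and the standard library are available. Lean on these libraries where they do the work, as an engineer would, in place of code of your own. Each camera call takes 0.05 s, during which the arm holds its last target. There are 200 camera calls.

## Working session

There is one attempt and no reset: what is moved stays moved. The work goes in short steps, Python scripts to look and compute and a shell command to move; the robot and the scene stay as the last step left them, time stands still between calls to the robot, and variables do not carry over. Pictures are saved under pics/ and viewed, at most 10 in all, crops included, and the job is handed in when it is done.

```bash
mkdir -p pics; ls
python3 - <<'E'
from bench import r
import cv2
for n in("scene","side"):
    c=r.camera(n); cv2.imwrite(f"pics/{n}0.png",c["image"][:,:,::-1]); print(n,{k:v for k,v in c.items() if k!="image"})
s=r.read_state(); print(s["time"],s["ee_pos"],s["eef_rot"],s["ft_force"],s["width"])
E
```

```text
pics
scene {'vfov': 52.329645649045275, 'cx': 318.4539314262169, 'cy': 246.7034387863229, 'k1': -0.12852547449626664, 'eye': array([1.25545199, 0.27826365, 0.65776196]), 'attitude': array([ 0.48469078,  0.73811909, -0.39422759, -0.25463633])}
side {'vfov': 51.48476327750518, 'cx': 320.70554534236356, 'cy': 241.20052435828433, 'k1': -0.13547951849836867, 'eye': array([0.49285083, 0.78353455, 0.8482812 ]), 'attitude': array([-0.02534229,  0.91083256, -0.41159139,  0.01828494])}
0.1 [6.24666507e-01 6.58407951e-06 2.21844323e-01] [ 7.07098867e-01  7.07114418e-01 -4.55795233e-04 -4.29672423e-04] [-0.27142741  0.37201541  0.03960064] 0.08693605529611234
```

View pics/scene0.png

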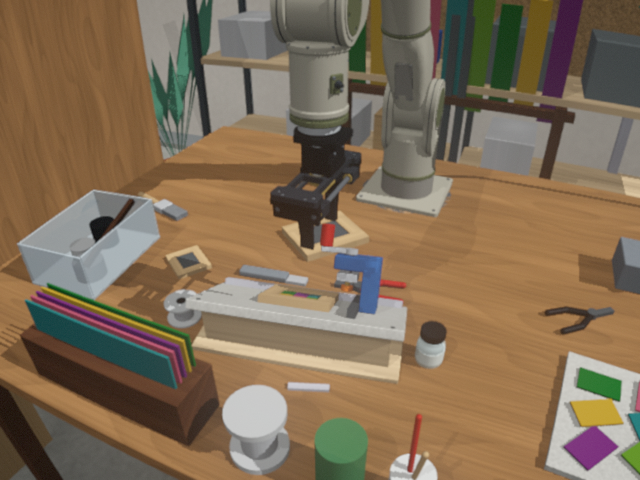

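View pics/side0.png

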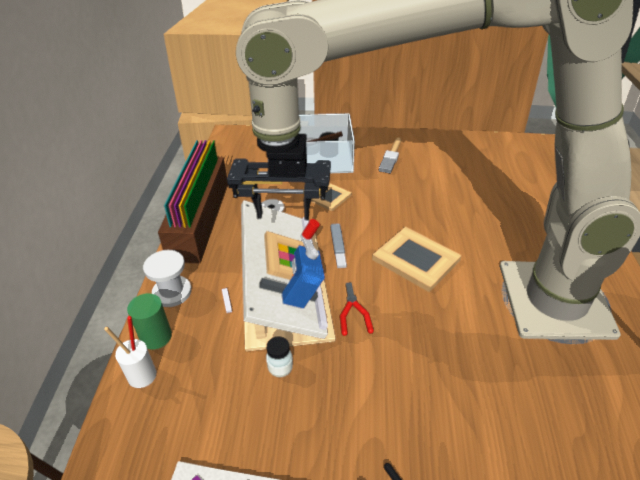

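The scene view shows the board from behind, with the blue vise at (365,280) and the red handle at (328,235). The side view shows the board spanning (243,203) to (330,330), with the panel at (285,255), the handle at (311,230) and the vise at (303,280). I'll enlarge the side view and take a wrist view.

Run:
```python
from bench import r
import cv2
a=cv2.imread("pics/side0.png")[190:355,225:385]
b=cv2.imread("pics/scene0.png")[215:380,180:420]
A=cv2.resize(a,None,fx=3.6,fy=3.6,interpolation=cv2.INTER_CUBIC);cv2.imwrite("pics/side0c.png",A)
cv2.imwrite("pics/scene0c.png",cv2.resize(b,None,fx=3.3,fy=3.3,interpolation=cv2.INTER_CUBIC))
c=r.camera("wrist"); cv2.imwrite("pics/wrist0.png",c["image"][:,:,::-1]); print({k:v for k,v in c.items() if k!="image"})
```

```text
{'vfov': 59.20157600346942, 'cx': 319.9761108960696, 'cy': 238.2458233580014, 'k1': 0.027878553148698502, 'eye': array([0.62408664, 0.07615602, 0.38437152]), 'attitude': array([ 9.90475910e-01, -3.56189956e-04, -3.13861611e-04,  1.37685314e-01])}
```

View pics/side0c.png

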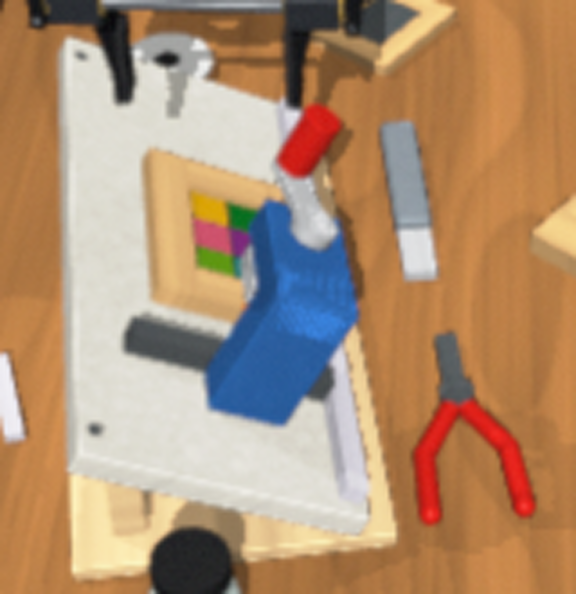

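View pics/wrist0.png

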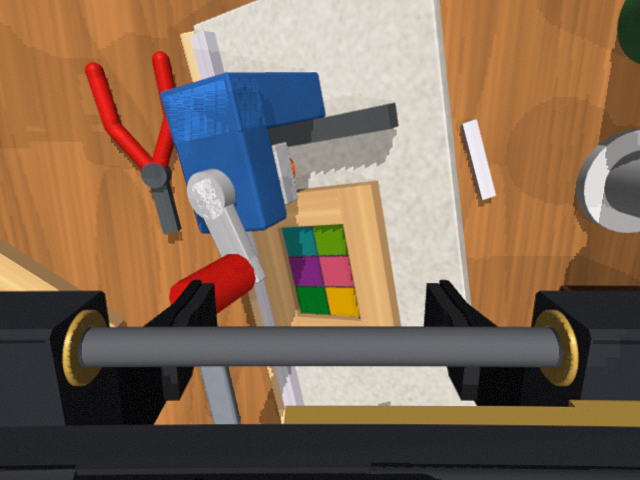

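View pics/scene0c.png

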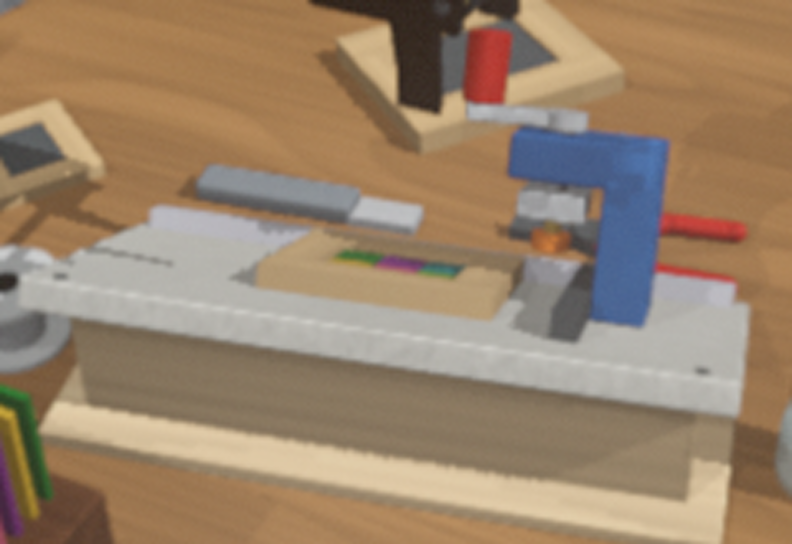

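The wrist view shows the hub at (211,195), the handle at (215,283), the visible panel corner at (378,183) and the stop end at (396,105). The crops give the board and panel corners. Next I'll triangulate these points and fit the board frame.

```bash
cat > h.py <<'E'
import numpy as np, cv2
from scipy.spatial.transform import Rotation as R
def ray(c,px):
    f=240/np.tan(np.radians(c["vfov"]/2)); K=np.array([[f,0,c["cx"]],[0,f,c["cy"]],[0,0,1]])
    p=cv2.undistortPoints(np.array([[px]],float),K,np.array([c["k1"],0,0,0.]))[0,0]
    d=R.from_quat(c["attitude"]).apply([p[0],p[1],1]); return np.array(c["eye"]),d/np.linalg.norm(d)
def tri(obs):
    M=np.zeros((3,3));b=np.zeros(3);Q=[]
    for c,px in obs:
        e,d=ray(c,px);P=np.eye(3)-np.outer(d,d);M+=P;b+=P@e;Q.append((e,P))
    x=np.linalg.solve(M,b); return x,[round(1e3*np.linalg.norm(P@(x-e)),1) for e,P in Q]
E
python3 - <<'E'
from h import *; from bench import r; import json
C={n:r.camera(n) for n in("scene","side","wrist")}
S=lambda u,v:(C["side"],(u/3.6+225-.36,v/3.6+190-.36)); Z=lambda u,v:(C["scene"],(u/3.3+180-.35,v/3.3+215-.35)); W=lambda u,v:(C["wrist"],(u,v))
T={"b90,-190,0":[S(65,40),Z(22,280)],"b90,190,0":[S(75,460),Z(742,385)],
"b-15,77,109":[S(317,230),Z(568,118),W(210,193)],
"b10,52,72":[Z(510,177),W(284,215)],"stop_end_top y90":[S(127,338),W(397,127)],
"pan+ +":[S(155,303),Z(500,290),W(378,182)],"pan+ -":[S(148,150),Z(262,265)],
"knobtop":[S(322,113),Z(491,33)],"knobbot":[S(292,166),Z(486,102)]}
P={}
for k,o in T.items():
    x,e=tri(o);P[k]=x;print(k,(x*1e3).round(1),e)
u=P["b90,190,0"]-P["b90,-190,0"];print("len",np.linalg.norm(u),"yaw",np.degrees(np.arctan2(-u[0],u[1])))
k=P["knobtop"]-P["knobbot"];print(np.linalg.norm(k),k/np.linalg.norm(k))
names=[n for n in P if n[0]=="b"];B=np.array([eval("["+n[1:]+"]") for n in names])/1e3;X=np.array([P[n] for n in names])
rot,_=R.align_vectors(X-X.mean(0),B-B.mean(0));print("free fit z axis",rot.as_matrix()[:,2],"tilt",np.degrees(np.arccos(rot.as_matrix()[2,2])))
yaw=np.arctan2(-u[0],u[1]);Rb=R.from_euler("z",yaw)*R.from_euler("y",-28,degrees=True)
t=(X-Rb.apply(B)).mean(0);print("t",t,"res",((X-Rb.apply(B)-t)*1e3).round(1).tolist())
for n in P:print(n,"in board",(Rb.inv().apply(P[n]-t)*1e3).round(1))
E
```

```text
b90,-190,0 [ 756.6 -194.9  111.5] [np.float64(0.1), np.float64(0.1)]
b90,190,0 [684.  175.3 111.6] [np.float64(1.1), np.float64(1.1)]
b-15,77,109 [563.8  37.8 156.3] [np.float64(0.2), np.float64(0.7), np.float64(0.8)]
b10,52,72 [602.7  20.3 137.5] [np.float64(0.2), np.float64(0.2)]
stop_end_top y90 [674.4  70.5  95.8] [np.float64(0.6), np.float64(0.6)]
pan+ + [660.4  38.6 102.5] [np.float64(6.5), np.float64(4.9), np.float64(4.1)]
pan+ - [684.2 -90.9 101.9] [np.float64(0.4), np.float64(0.4)]
knobtop [563.6  -8.7 201.9] [np.float64(1.9), np.float64(1.9)]
knobbot [581.2  -3.4 167.5] [np.float64(0.5), np.float64(0.5)]
len 0.3773081650060258 yaw 11.08956611874529
0.03896926411485002 [-0.44983758 -0.13484925  0.88287136]
free fit z axis [-0.47190701 -0.09337011  0.87669025] tilt 28.754348019636844
t [ 0.64091427 -0.02535912  0.06874257] res [[1.1, 1.6, 0.5], [1.7, -1.0, 0.6], [0.9, -0.0, -1.6], [-3.7, -0.5, 0.5]]
b90,-190,0 in board [  91.5 -188.6   -0.2]
b90,190,0 in board [ 9.150e+01  1.887e+02 -1.000e-01]
b-15,77,109 in board [-14.9  76.8 107.2]
b10,52,72 in board [ 6.9 52.2 74.2]
stop_end_top y90 in board [57.9 87.6 -0.2]
pan+ + in board [43.6 59.  15.1]
pan+ - in board [ 42.  -72.7  15.3]
knobtop in board [ -1.6  31.3 151.6]
knobbot in board [ -1.7  33.  112.7]
```

```bash
cat >> h.py <<'E'
yaw=11.09; Rb=R.from_euler("z",yaw,degrees=True)*R.from_euler("y",-28,degrees=True); t=np.array([.6409,-.0254,.0690])
def b2w(*b): return Rb.apply(np.array(b)/1e3)+t
def shift(s,w): return (R.from_quat(s["eef_rot"]).inv().apply(w-np.array(s["ee_pos"]))*1e3).round(1)
E
python3 - <<'E'
from h import *; from bench import r
c=r.camera("wrist");e,d=ray(c,(378,182));n=Rb.apply([0,0,1])
x=e+d*((b2w(0,0,14)-e)@n)/(d@n);print("pan++ wrist",(Rb.inv().apply(x-t)*1e3).round(1))
s=r.read_state();
w=b2w(-40,-97,0)+[0,0,.01];print(w,shift(s,w))
E
```

```text
pan++ wrist [45.2 55.2 14. ]
[ 0.62489963 -0.12738207  0.06022114] [-127.4    0.   162.2]
```

```bash
python3 -m crank '[[[0,0,-35,0,1],[-40,0,-35,0,0],[-85,0,-35,-8,-1],[-127,0,-20,-11.1,-1],[-127,0,25,-11.1,-1],[-127,0,70,-11.1,-1],[-127,0,110,-11.1,-1],[-127,0,130,-11.1,-1],[-127,0,130,-11.1,-1]]]' 20
python3 - <<'E'
from h import *; from bench import r
s=r.read_state();print((Rb.inv().apply(s["ee_pos"]-t)*1e3).round(1),(R.from_quat(s["eef_rot"]).apply([1,0,0])).round(3),s["ft_force"],shift(s,b2w(-40,-97,0)+[0,0,.01]))
a=r.camera("side")["image"][150:330,225:385,::-1];cv2.imwrite("pics/s1.png",cv2.resize(a,None,fx=3.3,fy=3.3,interpolation=2))
E
```

```text
time: 1.25
ee_pos: [0.6228, -0.1266, 0.089]
eef_rot: [0.635, 0.772, -0.002, -0.003]
ft_force: [-0.3, -0.1, 1.0]
width: 0.0309
grip_force: 0.0
[-23.5 -95.8  35.2] [-0.193  0.981  0.002] [-0.32700221 -0.101422    0.99064909] [-1.2  2.1 28.8]
```

View pics/s1.png

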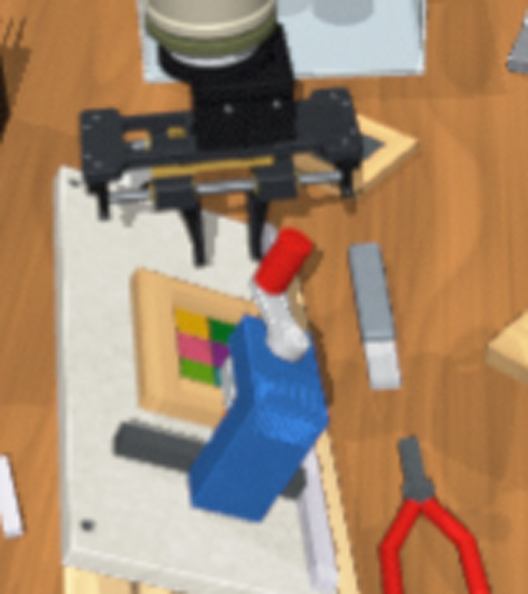

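The fingers are over the board short of the panel's near end, at about (200,265) and (262,265), and still closing. Everything is clear, so I'll descend.

```bash
python3 -m crank '[[[0,0,0,0,-1],[0,0,0,0,-1],[0,0,0,0,-1],[0,0,10,0,-1],[0,0,18,0,-1],[0,0,24,0,-1],[0,0,26,0,-1],[0,0,26,0,-1]]]'
python3 - <<'E'
from h import *; from bench import r
s=r.read_state();print((Rb.inv().apply(s["ee_pos"]-t)*1e3).round(1),s["ft_force"],s["width"])
E
```

```text
time: 2.1
ee_pos: [0.6247, -0.1269, 0.066]
eef_rot: [0.635, 0.772, -0.0, -0.0]
ft_force: [0.3, -0.4, 0.5]
width: 0.0007
grip_force: 0.0
[-32.7 -96.5  13.9] [ 0.31039456 -0.44936063  0.48431371] 0.0006889978970056573
```

```bash
python3 -m crank '[[[0,0,4,0,-1],[0,0,5,0,-1],[6,0,5,0,-1],[10,0,5,0,-1],[14,0,5,0,-1],[18,0,5,0,-1],[22,0,5,0,-1],[26,0,5,0,-1],[29,0,5,0,-1],[32,0,5,0,-1],[35,0,5,0,-1],[35,0,5,0,-1]]]'
python3 - <<'E'
from h import *; from bench import r
s=r.read_state();print((Rb.inv().apply(s["ee_pos"]-t)*1e3).round(1),s["ft_force"],s["width"])
a=r.camera("side")["image"][190:320,225:385,::-1];cv2.imwrite("pics/s2.png",cv2.resize(a,None,fx=4.4,fy=4.4,interpolation=2))
E
```

```text
time: 3.3
ee_pos: [0.6182, -0.092, 0.0616]
eef_rot: [0.635, 0.772, 0.0, -0.0]
ft_force: [0.8, 0.0, -0.5]
width: 0.0007
grip_force: 0.2
[-34.4 -61.   10. ] [ 8.33006764e-01  5.63076375e-05 -5.13629134e-01] 0.0006964527510464402
```

View pics/s2.png

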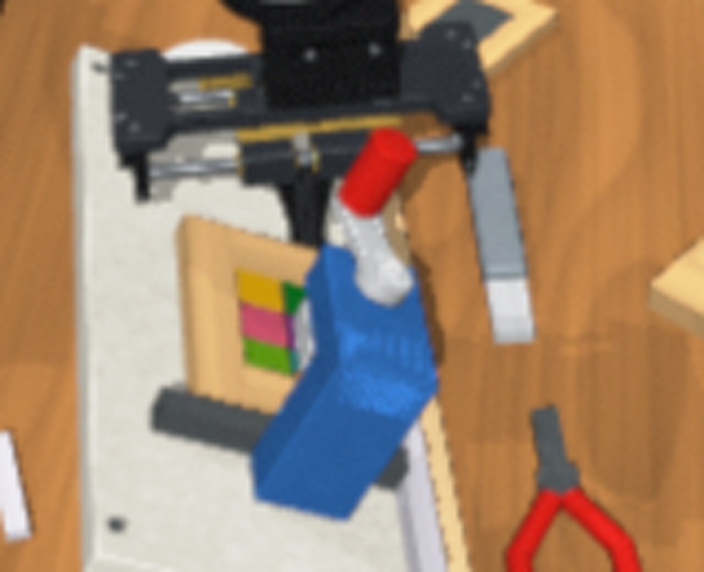

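The panel is sliding squarely, with its leading edge near the stop at (190,390). I'll keep pushing slowly until I feel the stop.

```bash
python3 -m crank '[[[2,0,0,0,-1],[4,0,0,0,-1],[6,0,0,0,-1],[7,0,0,0,-1],[8,0,0,0,-1],[8,0,0,0,-1]]]'
python3 - <<'E'
from h import *; from bench import r
s=r.read_state();print((Rb.inv().apply(s["ee_pos"]-t)*1e3).round(1),s["ft_force"])
E
```

```text
time: 3.95
ee_pos: [0.6169, -0.0853, 0.0617]
eef_rot: [0.636, 0.772, -0.0, 0.0]
ft_force: [1.4, -5.0, -0.2]
width: 0.0003
grip_force: 2.4
[-34.4 -54.2  10. ] [ 1.4192238  -4.96823139 -0.23909815]
```

```bash
python3 -m crank '[[[1,0,0,0,-1],[2,0,0,0,-1],[2,0,0,0,-1]]]'
python3 - <<'E'
from h import *; from bench import r
s=r.read_state();print((Rb.inv().apply(s["ee_pos"]-t)*1e3).round(1),s["ft_force"])
c=r.camera("wrist");cv2.imwrite("pics/w1.png",c["image"][:,:,::-1])
E
```

```text
time: 4.25
ee_pos: [0.6168, -0.0852, 0.0617]
eef_rot: [0.636, 0.772, -0.001, 0.001]
ft_force: [3.1, -9.6, -3.2]
width: -0.0
grip_force: 4.9
[-34.4 -54.   10.1] [ 3.12762602 -9.59666609 -3.23392132]
```

View pics/w1.png

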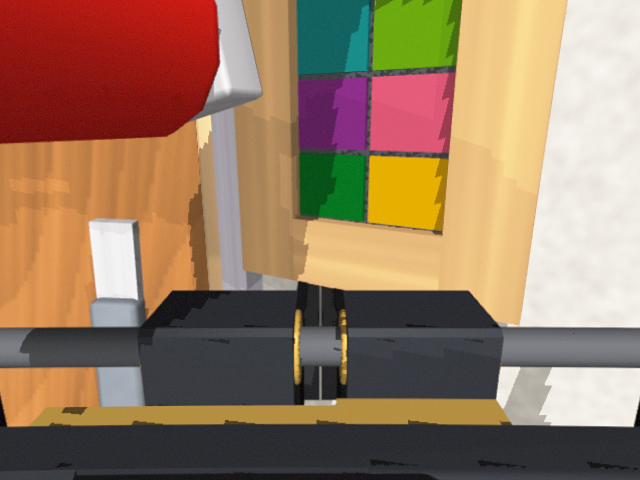

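The panel is solid against the stop: no motion while the force doubled. From this view I'll check that it's square, using its lower edge from (243,270) and its right edge from (567,0) to (522,325).

Run:
```python
from h import *; from bench import r
c=r.camera("wrist");g=c["image"]
n=Rb.apply([0,0,1])
def cast(p,z):
    e,d=ray(c,p);x=e+d*((b2w(0,0,z)-e)@n)/(d@n);return (Rb.inv().apply(x-t)*1e3).round(1)
for p in[(243,270),(285,278),(245,160),(565,10),(522,324)]:print("top",p,cast(p,14))
for p in[(298,10),(297,215),(368,225),(443,234),(462,5),(368,5)]:print("glass",p,cast(p,10))
print("board edge/ledge",cast((237,90),12),cast((222,270),12),cast((262,285),12))
# stop and panel seen from scene
c=r.camera("scene");cv2.imwrite("pics/z1.png",cv2.resize(c["image"][240:350,220:420,::-1],None,fx=4,fy=4,interpolation=2))
```

```text
top (243, 270) [-71.4 -42.3  14. ]
top (285, 278) [-49.4 -42.2  14. ]
top (245, 160) [-67.2   5.9  14. ]
top (565, 10) [39.8 48.9 14. ]
top (522, 324) [ 40.6 -41.6  14. ]
glass (298, 10) [-43.4  58.7  10. ]
glass (297, 215) [-45.4 -15.5  10. ]
glass (368, 225) [-14.5 -16.1  10. ]
glass (443, 234) [ 13.  -16.1  10. ]
glass (462, 5) [12.8 54.  10. ]
glass (368, 5) [-17.   57.4  10. ]
board edge/ledge [-70.8  32.9  12. ] [-85.2 -45.4  12. ] [-62.9 -48.6  12. ]
```

View pics/z1.png

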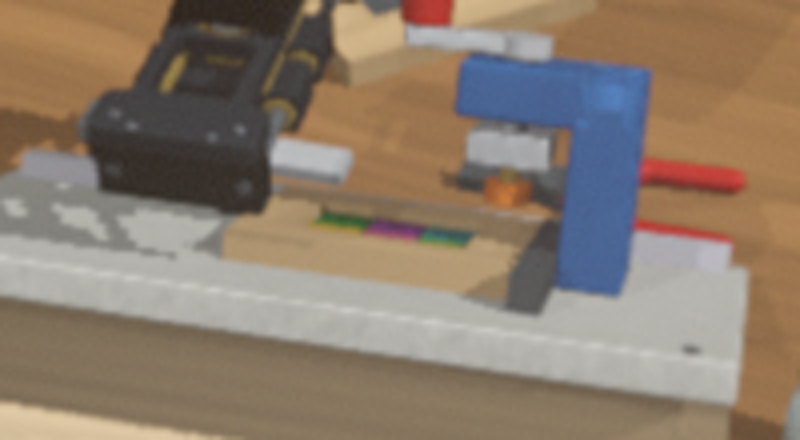

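The panel is butted against the stop and square: its end edge reads y -42.3, -42.2 and -41.6 across its width. Next I'll back off and compute the approach to the handle.

```bash
python3 -m crank '[[[-6,0,0,0,-1],[-12,0,0,0,-1],[-14,0,-40,0,-1],[-14,0,-90,0,0],[-14,0,-140,0,1],[-14,0,-175,0,1],[-14,0,-175,0,1]]]'
python3 - <<'E'
from h import *; from bench import r
s=r.read_state();print(s["joint_positions"],s["ft_force"],s["ee_pos"])
a=1.28;w=b2w(-15+45*np.cos(a),77-45*np.sin(a),134)-[0,0,.019];print(w,shift(s,w),b2w(-15,77,134))
C={n:r.camera(n) for n in("scene","side")}
m=[]
for n,c in C.items():
    h=cv2.cvtColor(c["image"],cv2.COLOR_RGB2HSV);k=((h[...,0]<6)|(h[...,0]>174))&(h[...,1]>200)&(h[...,2]>90)
    N,L,st,ce=cv2.connectedComponentsWithStats(k.astype(np.uint8))
    print(n,[(ce[i].round(1).tolist(),int(st[i,4])) for i in range(1,N) if st[i,4]>60])
E
```

```text
time: 5.1
ee_pos: [0.6214, -0.0962, 0.2429]
eef_rot: [0.635, 0.772, 0.003, 0.004]
ft_force: [0.9, 0.3, -0.5]
width: 0.0248
grip_force: 0.0
[ 0.10980478  0.32338994 -0.03651344  1.42932081  0.01102655  1.37996448
  0.26760746] [ 0.90673707  0.26745034 -0.5145931 ] [ 0.62139954 -0.0962163   0.24286061]
[ 0.57082926 -0.00460046  0.16733011] [ 99.8 -32.6  75.1] [0.55135766 0.03551396 0.1802729 ]
scene []
side [([310.9, 228.4], 180), ([354.7, 317.0], 403), ([130.6, 330.2], 93)]
```

```bash
python3 -m crank '[[[20,-5,0,8,0.2],[40,-12,0,16,0.2],[60,-20,0,25,0.2],[80,-26,0,33,0.2],[100,-32.6,0,42,0.2],[100,-32.6,0,50,0.2],[100,-32.6,0,58,0.2],[100,-32.6,0,67,0.2],[100,-32.6,0,75,0.2],[100,-32.6,0,83,0.2],[100,-32.6,0,90,0.2],[100,-32.6,0,90,0.2]]]' 25
python3 - <<'E'
from h import *; from bench import r
s=r.read_state();print(R.from_quat(s["eef_rot"]).as_matrix().round(3).tolist(),s["joint_positions"],s["width"])
a=1.28;w=b2w(-15+45*np.cos(a),77-45*np.sin(a),134)-[0,0,.019];print(shift(s,w))
c=r.camera("wrist");cv2.imwrite("pics/w2.png",c["image"][:,:,::-1])
E
```

```text
time: 6.4
ee_pos: [0.567, -0.0045, 0.2348]
eef_rot: [0.995, 0.096, -0.001, -0.0]
ft_force: [0.1, -0.0, 0.3]
width: 0.0519
grip_force: 0.0
[[0.982, 0.191, -0.003], [0.191, -0.982, 0.0], [-0.003, -0.001, -1.0]] [-0.12614834  0.19804722  0.06191602  1.60308267 -0.01272585  1.34381285
 -1.4411085 ] 0.051876563391781545
[ 3.9  0.9 67.4]
```

View pics/w2.png

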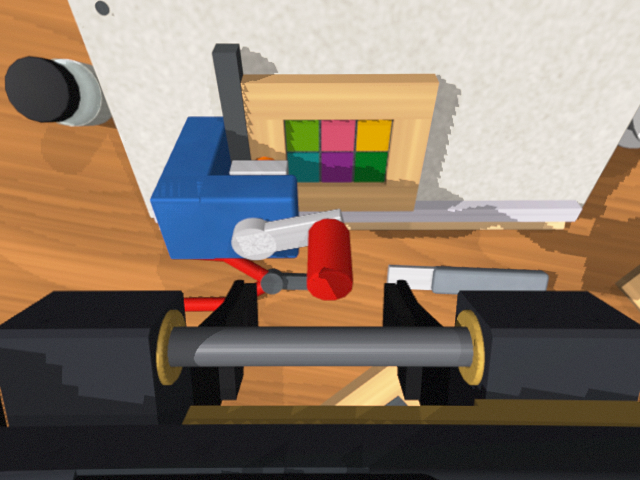

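The handle's top at (330,285) lies between the open fingers, and the panel is flush with the stop. I'll descend and grip.

```bash
python3 -m crank '[[[3,1,20,0,0.2],[3,1,40,0,0.2],[3,1,55,0,0.2],[3,1,63,0,0.2],[3,1,67,0,0.2],[3,1,67,0,0.2],[3,1,67,0,-1],[3,1,67,0,-1],[3,1,67,0,-1],[3,1,67,0,-1],[3,1,67,0,-1]]]' 25
python3 - <<'E'
from h import *; from bench import r
s=r.read_state();g=np.array(s["ee_pos"])+[0,0,.019];b=Rb.inv().apply(g-t)*1e3;print(b.round(1),s["ft_force"],s["width"],s["grip_force"],"ang",np.arctan2(77-b[1],b[0]+15))
E
```

```text
time: 7.55
ee_pos: [0.5716, -0.0082, 0.17]
eef_rot: [0.995, 0.096, 0.001, 0.002]
ft_force: [2.1, -7.4, 0.5]
width: 0.0234
grip_force: 25.0
[ -0.8  30.2 136.3] [ 2.131988   -7.39553687  0.51337109] 0.02337087903618328 24.999357336200774 ang 1.275894251831213
```

```bash
cat >> h.py <<'E'
def rows(a0,a1,st,rx=0,ry=0):
    for a in np.arange(a0+st,a1+1e-6,st):
        dx=45*(np.cos(a)-np.cos(a0))+rx;ty=45*(np.sin(a)-np.sin(a0))+ry
        print(f"[{.883*dx:.0f},{ty:.0f},{-.469*dx:.0f},0,-1]",end=",")
    print()
def st():
    from bench import r
    s=r.read_state();b=Rb.inv().apply(np.array(s["ee_pos"])+[0,0,.019]-t)*1e3
    F=Rb.inv().apply(s["ft_force"]);print(b.round(1),"F board",F.round(1),"w",s["width"],"t",s["time"],"ang",np.arctan2(77-b[1],b[0]+15))
E
python3 -c "
from h import *
rows(1.275,1.275+1.8,.15)"
```

```text
[-6,1,3,0,-1],[-12,2,6,0,-1],[-18,1,9,0,-1],[-23,-0,12,0,-1],[-29,-3,15,0,-1],[-34,-6,18,0,-1],[-39,-10,21,0,-1],[-43,-15,23,0,-1],[-46,-21,25,0,-1],[-49,-27,26,0,-1],[-50,-33,27,0,-1],[-51,-40,27,0,-1],
```

```bash
python3 -m crank '[[[-6,1,3,0,-1],[-12,2,6,0,-1],[-18,1,9,0,-1],[-23,0,12,0,-1],[-29,-3,15,0,-1]]]'; python3 -c "
from h import *;st()"
```

```text
time: 8.05
ee_pos: [0.5422, -0.0092, 0.1546]
eef_rot: [0.995, 0.096, 0.001, 0.001]
ft_force: [2.4, -3.3, -3.8]
width: 0.0235
grip_force: 25.0
[-33.6  34.9 136.3] F board [-0.2 -3.7 -4.1] w 0.023474862809581748 t 8.05 ang 1.987259559309934
```

```bash
python3 -c "
from h import *
rows(2.025,2.025+3.0,.15)"
```

```text
[-5,-3,3,0,-1],[-10,-8,5,0,-1],[-14,-13,7,0,-1],[-17,-18,9,0,-1],[-20,-24,10,0,-1],[-21,-31,11,0,-1],[-22,-37,12,0,-1],[-22,-44,12,0,-1],[-21,-51,11,0,-1],[-19,-57,10,0,-1],[-17,-63,9,0,-1],[-13,-69,7,0,-1],[-9,-74,5,0,-1],[-5,-78,2,0,-1],[1,-81,-0,0,-1],[6,-84,-3,0,-1],[12,-85,-6,0,-1],[18,-85,-10,0,-1],[24,-85,-13,0,-1],[30,-83,-16,0,-1],
```

```bash
python3 -m crank '[[[-5,-3,3,0,-1],[-10,-8,5,0,-1],[-14,-13,7,0,-1],[-17,-18,9,0,-1],[-20,-24,10,0,-1],[-21,-31,11,0,-1],[-22,-37,12,0,-1]]]'; python3 -c "
from h import *;st()"; python3 -m crank '[[[0,-7,0,0,-1],[1,-14,-1,0,-1],[3,-20,-2,0,-1],[5,-26,-3,0,-1],[9,-32,-5,0,-1],[13,-37,-7,0,-1],[17,-41,-10,0,-1]]]'; python3 -c "
from h import *;st()"
```

```text
time: 8.75
ee_pos: [0.5149, 0.0254, 0.1438]
eef_rot: [0.995, 0.097, 0.002, -0.0]
ft_force: [9.5, -0.9, 5.5]
width: 0.0234
grip_force: 25.0
[-56.5  74.1 136.2] F board [10.7 -2.7  0.6] w 0.02335501704262841 t 8.75 ang 3.0718502467311826
time: 9.45
ee_pos: [0.5246, 0.0651, 0.1532]
eef_rot: [0.995, 0.095, 0.003, 0.002]
ft_force: [17.6, -12.7, -12.8]
width: 0.0236
grip_force: 25.0
[-36.9 111.2 136.5] F board [  7.1 -15.9 -18.3] w 0.023550914156960548 t 9.45 ang -2.140845782360052
```

```bash
python3 -c "
from h import *
rows(4.1,6.5,.15,2.2,3.1)"
```

```text
[7,-0,-4,0,-1],[13,-3,-7,0,-1],[18,-4,-10,0,-1],[24,-5,-13,0,-1],[30,-5,-16,0,-1],[36,-3,-19,0,-1],[42,-1,-22,0,-1],[47,2,-25,0,-1],[52,7,-27,0,-1],[56,12,-30,0,-1],[59,17,-31,0,-1],[62,23,-33,0,-1],[63,30,-34,0,-1],[64,36,-34,0,-1],[64,43,-34,0,-1],[64,50,-34,0,-1],
```

```bash
python3 -m crank '[[[4,2,-2,0,-1],[7,0,-4,0,-1],[13,-3,-7,0,-1],[18,-4,-10,0,-1],[24,-5,-13,0,-1],[30,-5,-16,0,-1],[36,-3,-19,0,-1],[42,-1,-22,0,-1],[47,2,-25,0,-1],[52,7,-27,0,-1]]]'; python3 -c "
from h import *;st()"
```

```text
time: 10.45
ee_pos: [0.5738, 0.0709, 0.1792]
eef_rot: [0.995, 0.097, -0.001, -0.0]
ft_force: [-5.4, -3.4, -4.5]
width: 0.0233
grip_force: 25.0
[ 18.9 107.4 136.3] F board [-7.4 -2.3 -1.2] w 0.023277538484966567 t 10.45 ang -0.7321011581867255
```

```bash
python3 -m crank '[[[4,5,-3,0,-1],[7,10,-4,0,-1],[10,16,-6,0,-1],[11,23,-7,0,-1],[12,29,-7,0,-1],[12,36,-7,0,-1],[12,43,-7,0,-1]]]'; python3 -c "
from h import *;st();rows(6.5,8.9,.15)"
```

```text
time: 11.15
ee_pos: [0.5942, 0.0316, 0.1861]
eef_rot: [0.995, 0.097, -0.0, -0.001]
ft_force: [-1.6, 4.6, -21.0]
width: 0.0234
grip_force: 25.0
[ 33.1  64.9 136.6] F board [-10.5   4.8 -18.2] w 0.02339591837802471 t 11.15 ang 0.24651188756081355
[-2,6,1,0,-1],[-4,13,2,0,-1],[-8,18,4,0,-1],[-12,23,6,0,-1],[-16,27,9,0,-1],[-21,31,11,0,-1],[-27,33,14,0,-1],[-33,35,17,0,-1],[-39,35,21,0,-1],[-45,35,24,0,-1],[-50,33,27,0,-1],[-56,31,30,0,-1],[-61,28,32,0,-1],[-66,23,35,0,-1],[-70,18,37,0,-1],[-73,13,39,0,-1],
```

```bash
python3 -m crank '[[[-2,6,4,0,-1],[-4,13,5,0,-1],[-8,18,7,0,-1],[-12,23,9,0,-1],[-16,27,12,0,-1],[-21,31,14,0,-1]]]'; python3 -c "
from h import *;st();rows(7.4,9.0,.1)"
```

```text
time: 11.75
ee_pos: [0.5808, -0.0022, 0.1754]
eef_rot: [0.995, 0.097, 0.002, -0.001]
ft_force: [-2.5, 9.8, -2.2]
width: 0.0233
grip_force: 25.0
[ 10.7  34.3 136.3] F board [-1.5 10.1 -1.7] w 0.02326155449435393 t 11.75 ang 1.0282252927555562
[-4,2,2,0,-1],[-7,3,4,0,-1],[-11,4,6,0,-1],[-15,4,8,0,-1],[-19,5,10,0,-1],[-23,4,12,0,-1],[-27,3,14,0,-1],[-31,2,16,0,-1],[-35,0,18,0,-1],[-38,-2,20,0,-1],[-41,-5,22,0,-1],[-44,-7,24,0,-1],[-47,-11,25,0,-1],[-50,-14,26,0,-1],[-52,-18,28,0,-1],[-54,-22,28,0,-1],
```

```bash
python3 -m crank '[[[-4,2,2,0,-1],[-7,3,4,0,-1],[-11,4,6,0,-1],[-15,4,8,0,-1],[-19,5,10,0,-1],[-23,4,12,0,-1],[-27,3,14,0,-1],[-31,2,16,0,-1],[-35,0,18,0,-1],[-38,-2,20,0,-1],[-38,-2,20,0,-1]]]'; python3 -c "
from h import *;st();rows(8.4,9.4,.1)"
```

```text
time: 12.85
ee_pos: [0.543, -0.0096, 0.1547]
eef_rot: [0.995, 0.096, 0.002, 0.0]
ft_force: [-2.4, 0.8, 7.0]
width: 0.0234
grip_force: 25.0
[-33.   34.4 136.1] F board [1.3 1.3 7.2] w 0.023373711641587493 t 12.85 ang 1.970162466901424
[-3,-3,2,0,-1],[-6,-5,3,0,-1],[-9,-9,5,0,-1],[-12,-12,6,0,-1],[-14,-16,7,0,-1],[-16,-20,8,0,-1],[-17,-24,9,0,-1],[-18,-28,10,0,-1],[-19,-33,10,0,-1],[-19,-37,10,0,-1],
```

```bash
python3 -m crank '[[[-3,-3,2,0,-1],[-6,-5,3,0,-1],[-9,-9,5,0,-1],[-12,-12,6,0,-1],[-14,-16,7,0,-1],[-16,-20,8,0,-1],[-16,-20,8,0,-1]]]'; python3 -c "
from h import *;st()"
```

```text
time: 13.55
ee_pos: [0.5228, 0.0068, 0.1459]
eef_rot: [0.995, 0.096, 0.001, 0.001]
ft_force: [-2.5, -2.3, 6.8]
width: 0.0234
grip_force: 25.0
[-51.8  54.3 136.1] F board [ 0.7 -1.8  7.4] w 0.023439994574073076 t 13.55 ang 2.5899995703420906
```

```bash
python3 -m crank '[[[0,0,0,0,0.2],[0,0,0,0,0.2],[0,0,0,0,0.2],[0,0,0,0,0.2],[0,0,-15,0,0.2],[0,0,-40,0,0.2],[0,0,-80,0,0.2],[-40,0,-100,0,0.2],[-60,0,-110,0,0.2],[-60,0,-110,0,0.2]]]'
python3 - <<'E'
from h import *; from bench import r
st();C={n:r.camera(n) for n in("scene","side")};px={}
for n,c in C.items():
    h=cv2.cvtColor(c["image"],cv2.COLOR_RGB2HSV)
    for nm,k in(("red",((h[...,0]<6)|(h[...,0]>174))&(h[...,1]>200)&(h[...,2]>90)),("orange",(abs(h[...,0].astype(int)-12)<5)&(h[...,1]>190)&(h[...,2]>120))):
        N,L,sx,ce=cv2.connectedComponentsWithStats(k.astype(np.uint8))
        o=[(ce[i].round(1).tolist(),int(sx[i,4])) for i in range(1,N) if sx[i,4]>20]
        px[nm,n]=o;print(nm,n,o[:8])
c=C["scene"];e,d=ray(c,(0,0))
from scipy.spatial.transform import Rotation as R
f=240/np.tan(np.radians(c["vfov"]/2));K=np.array([[f,0,c["cx"]],[0,f,c["cy"]],[0,0,1]]);Ri=R.from_quat(c["attitude"]).inv()
for b in[(-15,77,14),(-15,77,24),(-15,77,36)]:print(b,cv2.projectPoints(Ri.apply(b2w(*b)-c["eye"])[None],np.zeros(3),np.zeros(3),K,np.array([c["k1"],0,0,0.]))[0].ravel())
E
```

```text
time: 14.55
ee_pos: [0.4629, -0.0043, 0.2566]
eef_rot: [0.995, 0.096, 0.002, 0.0]
ft_force: [0.3, 0.4, 0.8]
width: 0.0522
grip_force: 0.0
[-53.7  54.9 262.5] F board [0.7 0.3 0.6] w 0.05216533140438073 t 14.55 ang 2.6230369555237294
red scene []
orange scene []
red side [([333.4, 242.8], 179), ([354.7, 317.1], 407), ([130.6, 330.4], 92)]
orange side []
(-15, 77, 14) [346.19260298 300.42423275]
(-15, 77, 24) [346.76024788 295.11939944]
(-15, 77, 36) [347.44256343 288.73001763]
```

Run:
```python
from h import *; from bench import r
n=Rb.apply([0,0,1]);c=r.camera("side")
e,d=ray(c,(333.4,242.8));x=e+d*((b2w(0,0,130)-e)@n)/(d@n);b=Rb.inv().apply(x-t)*1e3;print("knob",b.round(1),"ang",6.283+np.arctan2(75-b[1],b[0]+13))
g=r.camera("scene")["image"].astype(int)
for f,nm in((g,"now"),(cv2.imread("pics/scene0.png")[:,:,::-1].astype(int),"start")):
    s=f[270:310,330:365];k=(s[...,0]-s[...,2]>90)&(s[...,1]<.72*s[...,0])
    v,u=np.nonzero(k);print(nm,len(v),(u.mean()+330,v.min()+270,v.max()+270) if len(v) else "")
# panel glass colours in side view: start (in h) vs now, to confirm the panel stayed
h=cv2.cvtColor(c["image"],cv2.COLOR_RGB2HSV)[230:290,260:300];
for nm,lo,hi in(("yellow",20,30),("pink",165,178)):
    v,u=np.nonzero((h[...,0]>=lo)&(h[...,0]<=hi)&(h[...,1]>110)&(h[...,2]>90))
    if len(v):
        p=(u.mean()+260,v.mean()+230);e,d=ray(c,p);x=e+d*((b2w(0,0,10)-e)@n)/(d@n);print(nm,len(v),p,(Rb.inv().apply(x-t)*1e3).round(1))
```

```text
knob [-55.8  51.8 130. ] ang 8.929018269833083
now 27 (np.float64(343.9259259259259), np.int64(296), np.int64(300))
start 44 (np.float64(345.1818181818182), np.int64(285), np.int64(291))
yellow 86 (np.float64(283.8837209302326), np.float64(259.40697674418607)) [-0.7  2.1 10. ]
pink 47 (np.float64(283.95744680851067), np.float64(264.82978723404256)) [ 0.6 20.4 10. ]
```

```bash
python3 -c "
from bench import r
print(r.close_job())"
```

```text
the job is handed in; nothing more can be done
None
```

The job is handed in, with no verdict shown. The panel is butted squarely against the stop, and the crank is wound to about 8.9 rad, short of its solid limit, with the foot down on the frame. The handle is released and the arm is clear, with no contact seen with the other things round the board.

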